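Third hand for fitting a mould's heel block

ROBOT

A 6-joint arm with a two-finger parallel gripper is mounted at the origin on the work surface. World frame = base frame: x ahead of the robot, y to its left, z up, the work surface at z = 0. Lengths are in mm, angles in rad, forces in N, time in s.
With the tool pointing down it reaches from about 350 to 875 mm from the base axis. Payload 4.2 kg.
Tool frame: the origin (TCP) lies at the very end of the fingers, on their centre line; the grasp point (between the pads) lies 19 mm behind it; z points along the fingers, y is the direction in which the jaws open and shut (so a half turn about z gives the same grasp; the last joint's range is limited). The gripper opens to 85 mm and grips with 20 to 120 N. Pads are 22 mm wide; open, the fingers measure 114 mm over their backs; the gripper's body (76 mm by 85 mm) begins 54 mm behind the grasp point. The pads swing forward as they close: fully open they stand 13 mm farther back than shut.
Start: joints at [0.259, 0.385, 0.008, 0, -1.194, -0.259], TCP at [624.979, 0.025, 231.312] pointing down, gripper open.
Joint ranges: [-3.14, 3.14], [-1.21, 2.06], [-1.07, 1.41], [-3.16, 2.05], [-2.99, -0.16], [-3.1, 3.1]. Speed limits (rad/s): [2.79, 2.79, 3.14, 3.14, 3.14, 3.14].

INTERFACE

Orientations are given as a unit quaternion [x, y, z, w].
In Python, from bench import arm, optics, job gives the robot as it stands.
- The arm moves only by the tool send_rows, never from a script. Its argument "steps" is a list that holds one entry, the list of rows, each a list of 5 numbers: the shift along the tool's x, y, z in cm, then the turn about the tool's z in rad, then the opening, from 0 (shut) to 1 (fully open). A call has 1 to 10 rows; each row shifts and turns the pose as measured when the row begins, along the tool's axes as they then stand; what a row does not reach is not made up. A row lasts 1/12 s, in which the tool goes at most 41.7 mm and 7.16 degrees, less where a joint would pass 70% of its speed; a pose out of reach is approached as far as the arm can. A call with a gripper value outside its range is refused whole. The fingers move at their own pace and stop on an object; the grip force is fixed at half the most. Time passes only in rows, so rows that do not move let the fingers close. It gives the time, the measured TCP pose, the force and the opening at its end, in the units of the state.
- arm.read_state(): the state, without advancing time (a new reading comes with each control period).
- optics.get_image(name): name is "scene" or "side" or "wrist"; returns (picture, depth): 420x560x3 uint8, blue, green, red; 420x560 float32, mm along the optical axis (not along the pixel's ray), 0 where there is no reading.
- optics.get_calibration(name): a dict with "K" (3x3 intrinsics, pixels), "rvec" (rotation vector, rad) and "tvec" (3), from world to camera coordinates, as OpenCV has them; the wrist camera has in their place "hand_eye" (4x4, takes a point from camera to tool coordinates, whose origin is the TCP and whose axes are the flange's). Camera axes: x right, y down, z forward; pixel columns grow to the right and rows downward; lengths in mm; the calibration is good to about 2 mm. The wrist camera is an equidistant fisheye: a pixel r from the principal point sees the ray r / f radians off the axis. A picture is of the moment at which its call begins: read the wrist's pose just before it. get_calibration takes no time and is no camera call.
- job.job_done(): hands the job in, once; it reports no verdict.
The state is a dict: "clock": time; "joints": joint angles; "joint_vel": joint speeds; "joint_efforts": joint torques, N m; "position": TCP position; "ee_rot": TCP orientation; "contact_force": force on the tool from outside, world axes, zero at the start; "wrist_torque": the same for the moment, N m; "gripper_width": finger opening in mm.
Only numpy, scipy, OpenCV 4.12 (cv2) and the standard library are available. Lean on these libraries where they do the work, as an engineer would, in place of code of your own. Each camera call takes 0.05 s, during which the arm holds its last target. There are 200 camera calls.

TASK

Fold both long flaps of the small carton well back, past upright, lift out the new steel heel block without ever letting it drop, and set it upright in the empty pocket of the mould half, down on the pocket floor, sloped side towards the horn pins. Then slide it gently back until its flat back lies square against the pocket's shoulder, and hold it there with a steady push of about 12 newtons (8 to 18 is fine) so that the toolmaker can run in the two screws from behind: keep the push up for at least three seconds and finish while still gripping and pressing, without letting go. Leave the other things on the bench where they are.

Things in the scene. Friction and masses are not known exactly. Their poses are not given: they have to be found in the camera images.
- carton: small brown carton, fixed on the bench, 124 mm in x, 160 mm in y, rim 90 mm above the bench, walls 4 mm; origin under its centre at bench height. Inside, a card pad (top 22 mm above the bench) carries the heel block. Two long flaps hinge on the rims at x = -62 and +62 mm and close towards the middle; the short end flaps already hang outside (up to 15 mm out)
- flap_near (a joint): angle (rad) of the long flap on the carton's -x rim, nearer the robot: 0 shut, 1.57 upright, 3.0 its stop, folded out. Card panel 61 mm wide, 156 mm long, 3 mm thick; stays where it is left (light crease friction, under 1 N at its edge). Both flaps start ajar, 40 mm or more between their free edges, which stand 45 mm or more above the rim
- flap_far (a joint): the same for the long flap on the carton's +x rim (away from the robot)
- flap_near_edge (a point): middle of the free edge of flap_near, the edge 61 mm from its hinge
- flap_far_edge (a point): middle of the free edge of flap_far
- flap_near_hinge (a point): middle of the hinge line of flap_near, on the carton rim; the hinge runs along the carton's y
- flap_far_hinge (a point): middle of the hinge line of flap_far
- heel_center (a point): new heel block, loose plain steel, about 0.7 kg, standing in the carton: 60 mm long (y), 60 mm high (z), 30 mm thick (x) up to 34 mm above its foot; higher up the front (-x) slopes back to 20 mm thick at the top. Back (+x) and ends (y = -30, +30 mm) are flat and upright: grip it across the ends. The point: middle of the 30 x 60 mm plan, 30 mm above the foot
- heel_back (a point): a point on the heel block's flat back face, mid-length, 17 mm above its foot
- mould: mould half, fixed on the bench: steel clamp plate 280 (x) x 240 x 22 mm, on it a 280 x 200 mm plate, top 58 mm above the bench; origin under its centre. Four 18 mm guide pillars at x = +-115, y = +-82 mm, tops 103 mm above the bench; two 12 mm horn pins lean outwards, tips at x = +-36, y = 0, 102 mm above the bench. A twin heel block is already fitted at the -x side
- pocket (a point): centre of the floor of the mould's empty pocket (mould x = 73 mm), 43 mm above the bench. Pocket: 50 mm in x (-25 to 25), 68 mm in y (-34 to 34), 15 mm deep, axes those of the mould, the shoulder on its +x side. Its ends leave only 4 mm beside the block, no room for fingers: grip the block above the plate top, fingertips 20 mm or more above its foot
- shoulder: shoulder on the +x side of the pocket: fixed steel bar 100 mm long (y), 42 mm thick, rising 32 mm above the pocket floor (17 mm above the plate), rigid, lightly oiled. Origin on its face at pocket-floor height, mid-length; x points from the pocket into the shoulder (the way to press), y along the face, z up. The seated block has its axes parallel to these, back at x = 0, foot at z = 0
- screw_a: bystander: black cap screw standing on its head on the mould plate, 16 mm across, 45 mm high; origin under it
- screw_b: bystander: a second such cap screw standing on the mould plate
- tape_measure: bystander: tape measure 74 x 34 x 60 mm standing on the bench by the carton's near side; origin under it
- mallet: bystander: hammer 280 mm long lying at the right of the bench
- wood_block: bystander: wooden block 60 x 90 x 40 mm at the left; origin under it
- drift: bystander: brass rod 16 mm thick, 150 mm long, lying at the far side, in the middle
- spray_can: bystander: spray can 64 mm thick, 190 mm high, at the left; origin under it
- grease_jar: bystander: jar 70 mm thick, 70 mm high, at the right; origin under it
There are look-alikes about, which are no part of the job. Of the things that look like the carton, the middle-sized one is meant.

How it is judged (in metres and radians):
On the way, in this order (a step that is already met when the one before it is completed fails the run):
1. both long flaps of the carton are folded back past upright (over 1.7 rad) (value of joint each of flap_near, flap_far above 1.7 rad), for 0.2 s.
2. the heel block stands on the pocket floor, pressed back against the shoulder with 6 to 20 N, without a break for 2 s (contact force between heel and shoulder between 6 and 20 N and z of heel_center in the frame of shoulder below 0.033 m), for 2 s.
At the end, for the whole second after the job is handed in: The heel block stands in the pocket, upright and square to the shoulder within 0.06 rad, foot on the floor within 3 mm, its flat back on the shoulder within about 2.5 mm, still in the fingers and pressed against the shoulder with 6 to 20 N; both flaps still folded back (all of step 2 and contact force between the fingers and heel above 2 N and x of heel_back in the frame of shoulder between -0.0025 and 0.003 m and z of heel_center in the frame of shoulder above 0.027 m and y of heel_center in the frame of shoulder between -0.006 and 0.006 m and x of heel_center in the frame of shoulder below -0.01 m and angle between heel_center's own z axis and vertical below 0.06 rad and angle between the y axis of heel_center and the y axis of shoulder, either way round below 0.06 rad and linear speed of heel below 0.02 m/s and value of joint each of flap_near, flap_far above 1.5 rad); the arm keeps its last pose, push and grip.
It fails at once if the heel block is let fall (touches nothing after leaving its place) (contact force between heel and anything else below 0.1 N and distance of heel_center from where it was at the start of the episode above 0.03 m).
It fails at once if the heel block is rammed against the shoulder (over 60 N) (contact force between heel and shoulder above 60 N).
It fails at once if a bystander is pushed out of its place (over 40 mm) (distance of any of screw_a, screw_b, tape_measure, mallet, wood_block, drift, spray_can, grease_jar from where it was at the start of the episode above 0.04 m).
It also fails if it takes over 72 s, if anything falls off the work surface, if the arm or the gripper's body presses on something with over 40 N, if the wrist force passes 120 N, or if a joint passes its speed limit or range.

## Working session

There is one attempt and no reset: what is moved stays moved. The work goes in short steps, Python scripts to look and compute and a tool call to move; the robot and the scene stay as the last step left them, time stands still between calls to the robot, and variables do not carry over. Pictures are saved under pics/ and viewed, about 8 in all and at most 12, crops included, and the job is handed in when it is done.

Besides the shell and the picture viewer there is one more tool, called after "Call:" by a JSON object that holds its "api" and its "payload". send_rows: Moves the arm, as the interface text tells. Its arguments: {"type":"object","properties":{"steps":{"type":"array","items":{"type":"array","items":{"type":"array","items":{"type":"number"}}}}},"required":["steps"]}

```bash
ls; mkdir -p pics
cat > h.py <<'E'
import numpy as np, cv2
from scipy.spatial.transform import Rotation as R
from bench import arm, optics, job
def cal(n):
    c=optics.get_calibration(n); K=np.array(c["K"],float)
    return K,R.from_rotvec(np.ravel(c["rvec"])).as_matrix(),np.ravel(c["tvec"])
def cloud(n,d):
    K,Rm,t=cal(n); v,u=np.mgrid[:d.shape[0],:d.shape[1]]
    p=np.stack([(u-K[0,2])/K[0,0]*d,(v-K[1,2])/K[1,1]*d,d],-1)
    return (p-t)@Rm
def ray(n,uv,z):
    K,Rm,t=cal(n); c=-Rm.T@t; d=Rm.T@np.array([(uv[0]-K[0,2])/K[0,0],(uv[1]-K[1,2])/K[1,1],1])
    return c+d*(z-c[2])/d[2]
E
python3 - <<'E'
from h import *
for n in("scene","side"):
    p,d=optics.get_image(n); cv2.imwrite(f"pics/{n}0.png",p); np.save(f"{n}0.npy",d)
    K,Rm,t=cal(n); print(n,K[0,0],-Rm.T@t,Rm[2],(d==0).mean())
print(optics.get_calibration("wrist")); print(arm.read_state())
E
```

```text
pics
scene 422.461802001763 [1063.3614039   660.162561    904.99568657] [-0.47574547 -0.5541232  -0.6830913 ] 0.004085884353741497
side 390.98774167859983 [ 276.34365252  885.94888343 1061.41861801] [ 0.16485355 -0.67452394 -0.71961154] 0.00405187074829932
{'K': array([[325.1922621 ,   0.        , 282.56212221],
       [  0.        , 325.1922621 , 210.66373978],
       [  0.        ,   0.        ,   1.        ]]), 'hand_eye': array([[-5.12276060e-04, -9.45267473e-01, -3.26296095e-01,
         8.38906056e+01],
       [ 9.99999741e-01, -6.49110964e-04,  3.10477369e-04,
         1.01556454e-01],
       [-5.05286531e-04, -3.26295851e-01,  9.45267561e-01,
        -1.42961027e+02],
       [ 0.00000000e+00,  0.00000000e+00,  0.00000000e+00,
         1.00000000e+00]])}
{'clock': 0.1, 'joints': array([ 2.58575980e-01,  3.85481767e-01,  6.80134760e-03, -4.30607564e-04,
       -1.19401637e+00, -2.58605419e-01]), 'joint_vel': array([-0.00068125, -0.00154271,  0.0017228 ,  0.00076892,  0.00133396,
       -0.00201081]), 'joint_efforts': array([-2.41840362e-04, -3.93318665e+01,  1.88929778e+01,  4.19793829e+00,
       -2.58899068e-03, -3.31562532e-06]), 'position': array([6.24491265e+02, 4.35669317e-03, 2.30345567e+02]), 'ee_rot': array([-7.07039887e-01,  7.07173002e-01,  6.50744447e-04, -7.20775021e-04]), 'contact_force': array([-0.99959307, -0.07877018, -1.16001665]), 'wrist_torque': array([ 0.05266651, -0.03465209,  0.04288703]), 'gripper_width': 85.36945109045584}
```

View pics/scene0.png

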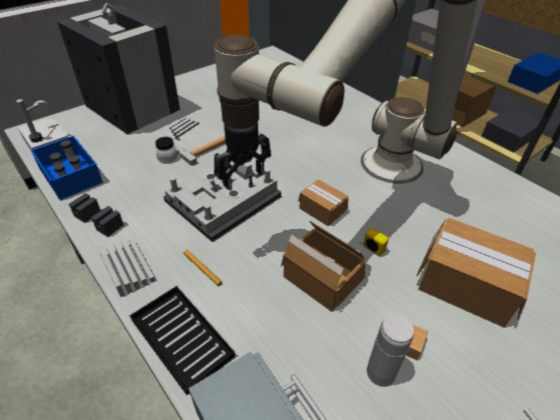

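View pics/side0.png

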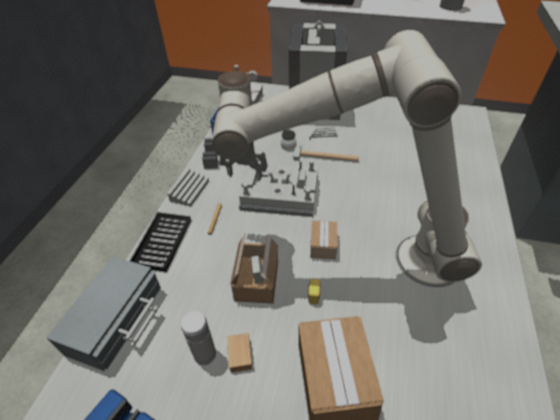

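The brown boxes are small shut at scene (323,202), open middle-sized at (323,265) and large shut at (478,268). The open one, with its flaps ajar, fits. The mould is at scene (222,195). I'll enlarge the carton and take a wrist view.

```bash
cat >> h.py <<'E'
def wrist():
    s=arm.read_state(); p,d=optics.get_image("wrist"); c=optics.get_calibration("wrist")
    T=np.eye(4); T[:3,:3]=R.from_quat(s["ee_rot"]).as_matrix(); T[:3,3]=s["position"]
    return p,d,T@np.array(c["hand_eye"]),np.array(c["K"])
def wcloud(d,T,K):
    v,u=np.mgrid[:d.shape[0],:d.shape[1]]; x=(u-K[0,2])/K[0,0]; y=(v-K[1,2])/K[1,1]
    r=np.hypot(x,y)+1e-9; k=np.tan(np.minimum(r,1.45))/r
    return np.stack([x*k*d,y*k*d,d],-1)@T[:3,:3].T+T[:3,3]
def wray(uv,z,T,K):
    x=(uv[0]-K[0,2])/K[0,0]; y=(uv[1]-K[1,2])/K[1,1]; r=np.hypot(x,y)+1e-9
    dd=T[:3,:3]@np.array([x/r*np.sin(r),y/r*np.sin(r),np.cos(r)]); c=T[:3,3]
    return c+dd*(z-c[2])/dd[2]
E
python3 - <<'E'
from h import *
p,d,T,K=wrist(); np.savez("w0.npz",p=p,d=d,T=T,K=K)
s=cv2.imread("pics/scene0.png")
a=cv2.resize(s[150:330,150:400],None,fx=2.6,fy=2.6,interpolation=cv2.INTER_CUBIC)
cv2.imwrite("pics/crop0.png",a); cv2.imwrite("pics/w0.png",p)
for n in("scene","side"):
    d=np.load(f"{n}0.npy"); c=cloud(n,d); im=cv2.imread(f"pics/{n}0.png")
    for z0,z1 in((-15,15),):
        m=(d>0)&(abs(c[...,2])<15)&(abs(c[...,0]-550)<250)&(abs(c[...,1])<300); print(n,"bench z",np.median(c[m][:,2]),c[m][:,2].std())
E
```

```text
scene bench z 0.7909571076483365 2.6226237916275874
side bench z 1.5478449162554677 2.609644702623432
```

View pics/crop0.png

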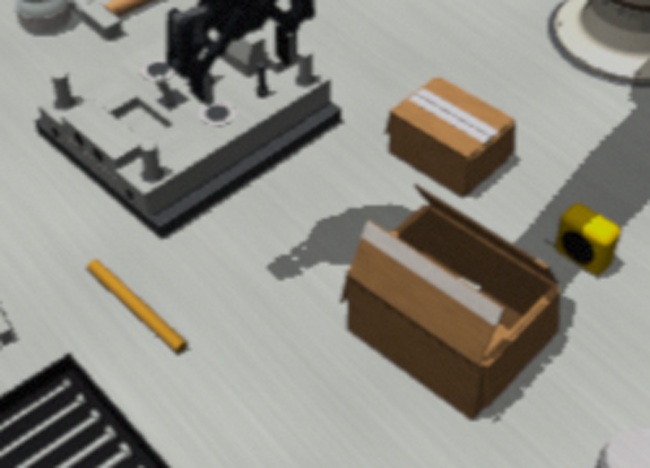

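View pics/w0.png

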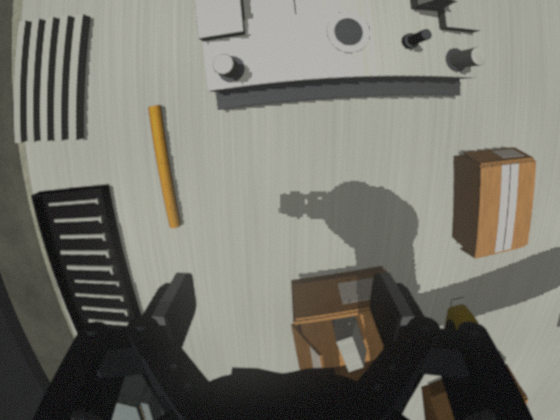

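The crop confirms the open carton: far flap with a pale edge at crop (430,275), near flap at (485,235), tape measure behind it. The wrist view shows the mould at the top and the carton at (338,320). Next: merge the clouds into a top view and measure.

Run:
```python
from h import *
P=[];C=[]
for n in("scene","side"):
    d=np.load(f"{n}0.npy"); c=cloud(n,d); im=cv2.imread(f"pics/{n}0.png")
    m=d>0; P.append(c[m]);C.append(im[m])
w=np.load("w0.npz"); c=wcloud(w["d"],w["T"],w["K"]); m=(w["d"]>0)&(np.mgrid[:420,:560][0]<380)
P.append(c[m]);C.append(w["p"][m])
for i,p in enumerate(P):
    b=(abs(p[:,0]-620)<150)&(abs(p[:,1])<300)&(abs(p[:,2])<12); print(i,np.median(p[b][:,2]))
np.savez("pc0.npz",**{f"P{i}":p for i,p in enumerate(P)},**{f"C{i}":p for i,p in enumerate(C)})
out=[]
for sel in((0,1),(2,)):
  X=np.zeros((760,460,3),np.uint8)
  pp=np.vstack([P[i] for i in sel]); cc=np.vstack([C[i] for i in sel]); z=pp[:,2]
  o=np.argsort(z); o=o[z[o]<165]
  for k in o:
    r,q=int(700-(pp[k,0])+160)if 0 else int(round(860-pp[k,0])),int(round(280-pp[k,1]))
    # image: up=+x,left=+y
    if 0<=r<460 and 0<=q<760: cv2.circle(X,(r,q),1,tuple(int(v) for v in cc[k]),-1)
  out.append(X)
X=np.hstack(out)[:, :]
cv2.imwrite("pics/top0.png",cv2.resize(X,(726,600)))
# carton: brown points
for i in range(3):
    p=P[i];hs=cv2.cvtColor(C[i][None],cv2.COLOR_BGR2HSV)[0]
    br=(hs[:,0]>3)&(hs[:,0]<20)&(hs[:,1]>90)
    for lo,hi in((10,60),(60,84),(84,97),(97,200)):
        b=br&(p[:,2]>lo)&(p[:,2]<hi)&(abs(p[:,0]-600)<120)&(p[:,1]>30)&(p[:,1]<280)
        if b.sum()>10: print(i,lo,hi,b.sum(),cv2.minAreaRect(p[b][:,:2].astype(np.float32)),np.percentile(p[b],[1,50,99],0).round().tolist())
```

```text
0 0.7010075803172482
1 1.6076466324834748
2 0.189486085983674
0 10 60 912 ((542.0458984375, 198.09254455566406), (125.59951782226562, 146.66015625), 8.781548500061035) [[481.0, 128.0, 11.0], [593.0, 198.0, 36.0], [611.0, 278.0, 59.0]]
0 60 84 492 ((541.6422119140625, 199.60626220703125), (124.83747100830078, 143.9375), 8.337408065795898) [[480.0, 129.0, 60.0], [593.0, 184.0, 73.0], [611.0, 277.0, 84.0]]
0 84 97 292 ((541.6574096679688, 199.13644409179688), (130.48440551757812, 140.32785034179688), 9.912817001342773) [[481.0, 124.0, 84.0], [592.0, 178.0, 91.0], [613.0, 278.0, 97.0]]
0 97 200 847 ((545.7101440429688, 210.7781524658203), (127.42173767089844, 145.3595733642578), 3.9494211673736572) [[483.0, 142.0, 97.0], [590.0, 214.0, 115.0], [610.0, 279.0, 144.0]]
1 10 60 367 ((562.0845947265625, 193.80654907226562), (108.75607299804688, 126.73038482666016), 20.611976623535156) [[496.0, 145.0, 19.0], [578.0, 216.0, 24.0], [604.0, 249.0, 36.0]]
1 97 200 23 ((485.8725280761719, 235.56256103515625), (10.303685188293457, 85.79412841796875), 0.5425252914428711) [[480.0, 194.0, 104.0], [483.0, 257.0, 115.0], [491.0, 278.0, 121.0]]
2 10 60 2136 ((543.4939575195312, 204.0875244140625), (110.6001205444336, 170.10818481445312), 10.680682182312012) [[482.0, 119.0, 20.0], [557.0, 220.0, 22.0], [599.0, 279.0, 59.0]]
2 60 84 548 ((563.6370239257812, 179.19076538085938), (83.22234344482422, 107.09188842773438), 7.79899787902832) [[531.0, 125.0, 60.0], [576.0, 130.0, 75.0], [608.0, 140.0, 84.0]]
2 84 97 708 ((584.2361450195312, 150.65359497070312), (113.54928588867188, 56.4760627746582), 46.137046813964844) [[529.0, 125.0, 84.0], [571.0, 134.0, 89.0], [612.0, 193.0, 96.0]]
2 97 200 456 ((595.4129028320312, 173.6058349609375), (27.09528350830078, 65.78753662109375), 7.97675085067749) [[586.0, 140.0, 97.0], [601.0, 161.0, 113.0], [612.0, 203.0, 146.0]]
```

View pics/top0.png

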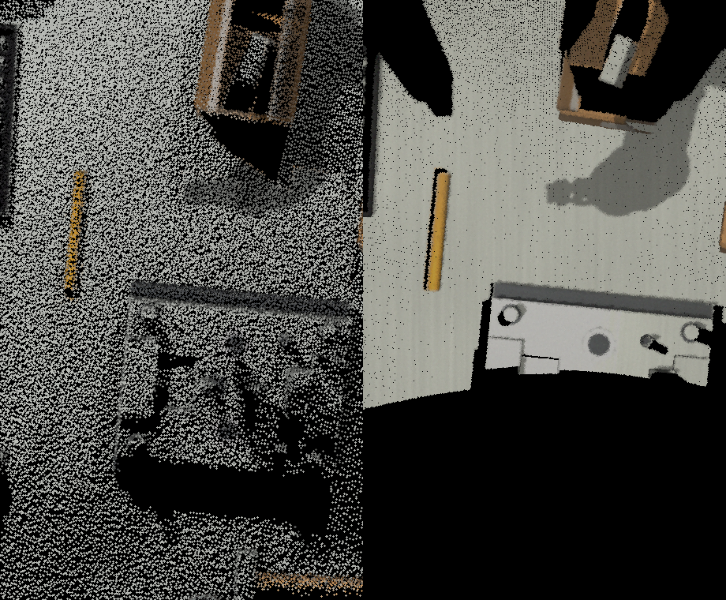

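The carton yaw is about +8.5° and the mould yaw about +5°, with the mould near (560,-215). I'll slide over the mould for a clean wrist view.

Call:
{"api": "send_rows", "payload": {"steps": [[[4,1,0,0,1],[4,1,0,0,1],[4,1,0,0,1],[1,0,0,0,1],[0,0,0,0,1]]]}}

```text
clock: 0.57
position: [593.5, -132.0, 227.7]
ee_rot: [0.709, -0.705, -0.002, 0.002]
contact_force: [0.4, 0.7, 0.2]
gripper_width: 85.4
```

Run:
```python
from h import *
print(arm.read_state()["position"])
p,d,T,K=wrist(); np.savez("w1.npz",p=p,d=d,T=T,K=K)
cv2.imwrite("pics/w1.png",cv2.resize(p,(784,588)))
c=wcloud(d,T,K); m=(d>0)&(np.mgrid[:420,:560][0]<330)
for z in(0,22,58,43,75):
    b=m&(abs(c[...,2]-z)<4)&(abs(c[...,0]-560)<170)&(abs(c[...,1]+215)<140); print(z,b.sum(),np.median(c[b][:,2]))
```

```text
[ 593.47690171 -132.0123382   227.73908082]
0 3906 0.3529622653598494
22 3109 22.30717607873663
58 37553 58.465612912232416
43 3304 43.352895229142376
75 8164 75.34054710093355
```

View pics/w1.png

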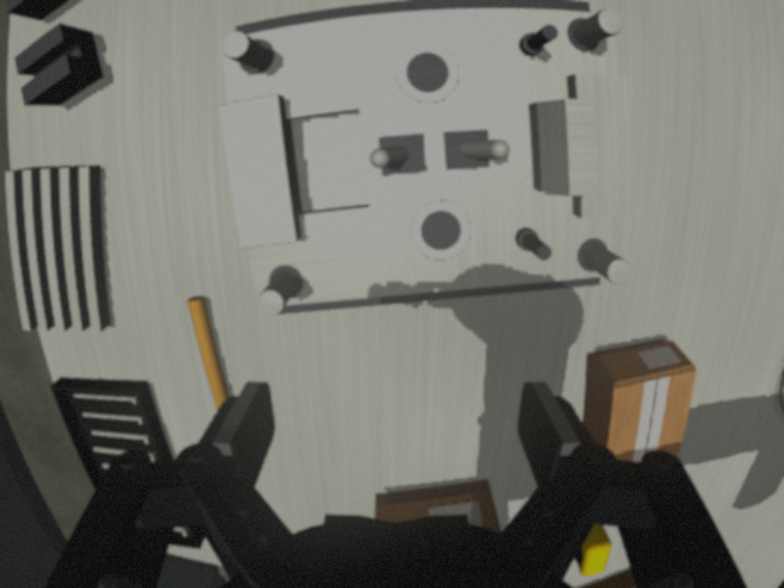

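The view shows shoulder (260,170), pocket (345,160), pillar tops (237,43), (607,22), (272,300), (617,268) and screws (532,42), (528,240) (display pixels, /1.4 for raw).

Run:
```python
from h import *
w=np.load("w1.npz"); p,d,T,K=[w[k] for k in"pdTK"]
c=wcloud(d,T,K); X,Y,Z=c[...,0],c[...,1],c[...,2]
pil=[]
for u,v in((237,43),(607,22),(272,300),(617,268)):
    pil.append(wray((u/1.4,v/1.4),103,T,K)[:2])
    u,v=int(u/1.4),int(v/1.4); q=c[v-12:v+13,u-12:u+13].reshape(-1,3); q=q[abs(q[:,2]-103)<5]
    print("pillar",pil[-1].round(1),len(q),q.mean(0).round(1) if len(q) else 0, cv2.minEnclosingCircle(q[:,:2].astype(np.float32)) if len(q)>3 else 0)
pil=np.array(pil); print("centre",pil.mean(0)); ctr=pil.mean(0)
for a,b in((1,0),(3,2)): e=pil[b]-pil[a]; print(np.hypot(*e),np.degrees(np.arctan2(e[1],e[0])))
for a,b in((0,2),(1,3)): e=pil[b]-pil[a]; print(np.hypot(*e),np.degrees(np.arctan2(e[1],e[0]))-90)
near=np.hypot(X-ctr[0]-73,Y-ctr[1]-6)
def rect(m,n):
    m=cv2.morphologyEx(m.astype(np.uint8),cv2.MORPH_OPEN,np.ones((3,3))); k,l,s,_=cv2.connectedComponentsWithStats(m)
    i=1+np.argmax(s[1:,4]); q=c[l==i]; print(n,s[i,4],q.mean(0).round(1),cv2.minAreaRect(q[:,:2].astype(np.float32)))
    return q
sh=rect((d>0)&(abs(Z-75.3)<3)&(X>ctr[0]+60)&(X<ctr[0]+170),"shoulder")
pk=rect((d>0)&(abs(Z-43.4)<4)&(X>ctr[0]+30)&(near<60),"pocket")
for yaw in(4,4.5,5,5.5):
    a=np.radians(yaw); ex=np.array([np.cos(a),np.sin(a)]); ey=np.array([-ex[1],ex[0]])
    for q,n in((sh,"sh"),(pk,"pk")):
        u=(q[:,:2]-ctr)@ex; v=(q[:,:2]-ctr)@ey; print(yaw,n,np.percentile(u,[1,5,50,95,99]).round(1),np.percentile(v,[1,5,50,95,99]).round(1))
# face slope: min u per v bin
a=np.radians(5); ex=np.array([np.cos(a),np.sin(a)]); ey=np.array([-ex[1],ex[0]])
u=(sh[:,:2]-ctr)@ex; v=(sh[:,:2]-ctr)@ey
vb=np.arange(-45,46,6); f=[np.percentile(u[abs(v-b)<3],3) for b in vb]; g=np.polyfit(vb,f,1); print("face",g, "yaw",5-np.degrees(g[0]))
```

```text
pillar [ 687.6 -281.6] 326 [ 688.4 -280.4  102.9] ((689.0961303710938, -280.86962890625), 9.029226303100586)
pillar [ 462.6 -302.6] 287 [ 462.  -303.   102.9] ((461.2183837890625, -303.3664855957031), 9.086843490600586)
pillar [ 671.5 -119.8] 308 [ 672.3 -119.1  102.7] ((672.691650390625, -118.35201263427734), 9.135075569152832)
pillar [ 445.5 -142.8] 265 [ 445.8 -141.5  102.7] ((444.8947448730469, -141.00315856933594), 9.106687545776367)
centre [ 566.78775917 -211.69598568]
226.0157766705956 5.3408238295787775
227.21185736712164 5.8169292722224
162.5838957994555 5.66951868395914
160.7071970265261 6.097010559796502
shoulder 4493 [ 684.5 -199.6   75.3] ((684.9811401367188, -199.16787719726562), (42.952117919921875, 100.42977905273438), 5.7731757164001465)
pocket 3309 [ 640.2 -203.9   43.4] ((640.25537109375, -203.72496032714844), (50.154869079589844, 68.8446273803711), 6.075070381164551)
4 sh [ 97.6  99.5 118.  137.5 139.6] [-44.5 -40.6   3.7  48.9  53. ]
4 pk [49.4 51.5 73.6 96.4 98.3] [-30.7 -28.1   2.7  33.7  36.4]
4.5 sh [ 97.9  99.5 118.1 137.5 139.4] [-45.5 -41.6   2.7  47.8  52. ]
4.5 pk [49.6 51.5 73.7 96.4 98.2] [-31.4 -28.7   2.1  33.   35.8]
5 sh [ 98.   99.4 118.  137.6 139.3] [-46.5 -42.6   1.7  46.7  50.9]
5 pk [49.6 51.6 73.7 96.4 98.2] [-32.  -29.4   1.4  32.4  35.1]
5.5 sh [ 98.1  99.5 118.  137.6 139.3] [-47.6 -43.6   0.6  45.8  49.9]
5.5 pk [49.6 51.6 73.7 96.4 98.2] [-32.7 -30.    0.8  31.7  34.5]
face [-1.39943415e-02  9.87939402e+01] yaw 5.801816705062939
```

Mould solved: centre (567,-211), yaw 5.7°, pocket (640,-204). The shoulder measures 43×100 mm and the pocket 50×69 mm, and both agree with the stated sizes. Now to look over the carton.

Call:
{"api": "send_rows", "payload": {"steps": [[[-4,0,0,0,1],[-4,0,0,0,1],[-4,0,0,0,1],[-4,0,0,0,1],[-4,0,0,0,1],[-4,0,0,0,1],[-4,0,0,0,1],[-4,0,0,0,1],[0,0,0,0.12,1],[0,0,0,0.12,1]]]}}

```text
clock: 1.45
position: [589.9, 209.4, 225.5]
ee_rot: [-0.619, 0.785, 0.003, -0.002]
contact_force: [-0.0, -0.2, -0.2]
gripper_width: 85.4
```

Call:
{"api": "send_rows", "payload": {"steps": [[[0,0,0,0.12,1],[0,0,0,0.12,1],[0,0,0,0.12,1],[0,0,0,0.12,1],[0,0,0,0.12,1],[0,0,0,0.12,1],[0,0,0,0.12,1],[0,0,0,0.12,1],[0,0,0,0.12,1],[0,0,0,0.12,1]]]}}

```text
clock: 2.28
position: [582.9, 230.6, 222.0]
ee_rot: [-0.048, 0.999, 0.002, -0.006]
contact_force: [-0.7, -0.0, -0.8]
gripper_width: 85.2
```

Run:
```python
from h import *
s=arm.read_state(); print(s["position"],s["joints"].round(2),R.from_quat(s["ee_rot"]).as_matrix().round(3).tolist())
p,d,T,K=wrist(); np.savez("w2.npz",p=p,d=d,T=T,K=K)
cv2.imwrite("pics/w2.png",cv2.resize(p,(784,588)))
```

```text
[582.88560312 230.60882069 222.03464888] [ 0.63  0.4   0.01 -0.01 -1.19 -2.1 ] [[-0.995, -0.097, -0.011], [-0.097, 0.995, 0.003], [0.011, 0.004, -1.0]]
```

View pics/w2.png

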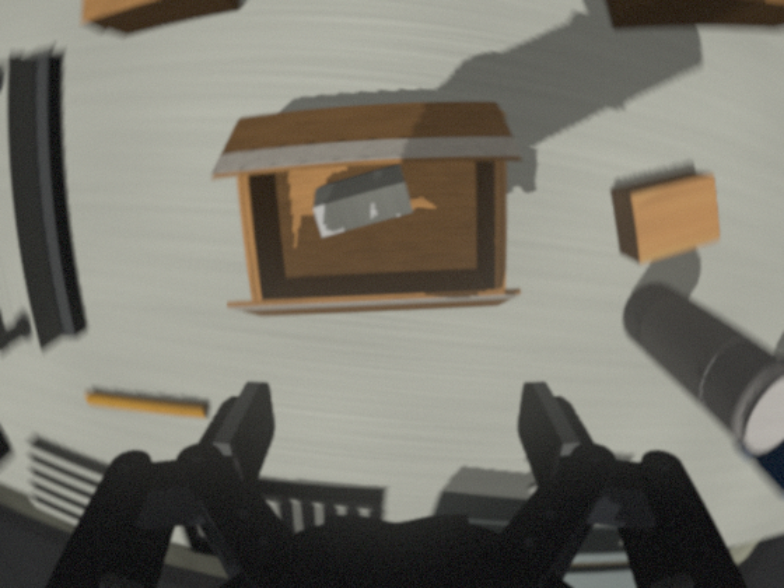

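The wrist view shows the flaps' edges at (365,160) and (375,300), and the block turned in the carton at (365,200). Measuring.

Run:
```python
from h import *
w=np.load("w2.npz"); p,d,T,K=[w[k] for k in"pdTK"]
c=wcloud(d,T,K); X,Y,Z=c[...,0],c[...,1],c[...,2]; hs=cv2.cvtColor(p,cv2.COLOR_BGR2HSV)
V,U=np.mgrid[:420,:560]
box=(d>0)&(U>150)&(U<380)&(V>65)&(V<230)
grey=(hs[...,1]<80)
m=(box&grey&(Z>28)&(Z<87)&(U>215)&(U<305)&(V>112)&(V<175)).astype(np.uint8)
k,l,s,_=cv2.connectedComponentsWithStats(m); i=1+np.argmax(s[1:,4]); q=c[l==i]
print("block",s[i],np.percentile(q,[1,50,99],0).round(1).tolist())
print(" rect all",cv2.minAreaRect(q[:,:2].astype(np.float32)))
t=q[q[:,2]>np.percentile(q[:,2],99)-4]; print(" top",len(t),np.median(t[:,2]),cv2.minAreaRect(t[:,:2].astype(np.float32)))
print(np.histogram(q[:,2],bins=np.arange(26,92,4)))
# carton rim and flaps
br=box&(Z>84)&(Z<96); print("rim",br.sum(),cv2.minAreaRect(c[br][:,:2].astype(np.float32)))
fl=box&(Z>97); 
a=np.radians(8.5); ex=np.array([np.cos(a),np.sin(a)])
pts=c[fl]; u=(pts[:,:2]-[542,205])@ex; v=(pts[:,:2]-[542,205])@[-ex[1],ex[0]]
for sd in(-1,1):
    b=(u*sd>0); print(sd,b.sum(),np.percentile(u[b],[1,50,99]).round(1),np.percentile(v[b],[1,99]).round(1),np.percentile(pts[b,2],[1,99]).round(1))
    ed=pts[b][pts[b,2]>np.percentile(pts[b,2],95)-4]; g=np.polyfit(ed[:,1],ed[:,0],1); print(" edge slope deg",-np.degrees(np.arctan(g[0])),ed.mean(0))
    ub=u[b]; zb=pts[b,2]
    for z in range(97,150,8):
        bb=abs(zb-z)<4
        if bb.sum()>5: print("   z",z,np.median(ub[bb]).round(1))
```

```text
block [ 223  118   71   52 2390] [[514.1, 175.0, 47.0], [535.1, 204.0, 81.9], [557.2, 233.7, 83.8]]
 rect all ((535.6594848632812, 203.73934936523438), (30.91880989074707, 60.13823699951172), 21.228723526000977)
 top 1620 82.34489081583018 ((539.793212890625, 205.31008911132812), (21.966489791870117, 60.00406265258789), 21.675294876098633)
(array([   1,    1,    6,   10,    4,   10,    7,   49,  106,  116,  133,
        128,  140,  581, 1098,    0]), array([26, 30, 34, 38, 42, 46, 50, 54, 58, 62, 66, 70, 74, 78, 82, 86, 90]))
rim 2324 ((539.4029541015625, 211.48927307128906), (129.60377502441406, 167.96466064453125), 8.925390243530273)
-1 8121 [-62.8 -45.  -31.6] [-69.5  83.1] [ 97.6 144.5]
 edge slope deg 8.861968375028546 [506.85699252 208.2375595  142.45142658]
   z 97 -61.9
   z 105 -58.0
   z 113 -53.0
   z 121 -48.0
   z 129 -43.4
   z 137 -38.6
   z 145 -33.8
1 2234 [33.7 38.9 59.9] [-68.9  83.6] [ 98.2 147.7]
 edge slope deg 8.9795512834005 [576.18911533 218.85988553 145.92169804]
   z 97 59.6
   z 105 56.6
   z 113 52.8
   z 121 48.9
   z 129 44.8
   z 137 41.7
   z 145 35.9
```

Carton centre is (541,212), yaw 8.9°, with both flaps about 1.05 rad and a 70 mm gap. The block plan measures 60×31 at (536,204), yaw 21.4°, top z 82, with its slope facing -x; all of this agrees with the text. Now down between the flaps.

Call:
{"api": "send_rows", "payload": {"steps": [[[2.2,-0.8,0,0,1],[2.2,-0.7,0,0,1],[0,0,3,0,1],[0,0,3,0,1],[0,0,3,0,1],[0,0,2,0,1]]]}}

```text
clock: 2.83
position: [539.2, 221.7, 115.2]
ee_rot: [-0.059, 0.998, 0.006, 0.002]
contact_force: [-0.3, 0.9, -1.2]
gripper_width: 85.3
```

Call:
{"api": "send_rows", "payload": {"steps": [[[0,-0.8,1.3,0,1],[2,0,0,0,1],[2,0,0,0,1],[2,0,0,0,1],[2,0,0,0,1],[-3,0,0,0,1],[-3,0,0,0,1],[-3,0,0,0,1]]]}}

```text
clock: 3.5
position: [539.3, 219.4, 97.4]
ee_rot: [-0.081, 0.997, 0.0, -0.003]
contact_force: [0.4, 0.6, 0.3]
gripper_width: 85.5
```

Call:
{"api": "send_rows", "payload": {"steps": [[[-2,0,0,0,1],[-2,0,0,0,1],[-2,0,0,0,1],[-2,0,0,0,1],[0,0,0,0,1]]]}}

```text
clock: 3.92
position: [623.1, 238.8, 97.4]
ee_rot: [-0.091, 0.996, -0.001, -0.003]
contact_force: [1.0, 0.2, 0.2]
gripper_width: 85.0
```

```bash
cat > flaps.py <<'E'
from h import *
def flaps(k):
    p,d,T,K=wrist(); np.savez(f"w{k}.npz",p=p,d=d,T=T,K=K)
    a=np.radians(8.9); ex=np.array([np.cos(a),np.sin(a)]); ey=np.array([-ex[1],ex[0]])
    D=[("wrist",wcloud(d,T,K),d,p)]
    for n in("scene","side"):
        p,d=optics.get_image(n); D.append((n,cloud(n,d),d,p))
    for n,c,d,p in D:
        hs=cv2.cvtColor(p,cv2.COLOR_BGR2HSV); br=(d>0)&(hs[...,0]>3)&(hs[...,0]<22)&(hs[...,1]>90)
        u=(c[...,:2]-[540.5,212])@ex; v=(c[...,:2]-[540.5,212])@ey; z=c[...,2]
        for sd in(-1,1):
            b=br&(abs(v)<78)&(u*sd>20)&(u*sd<128)&(z>94)&(z<160)
            if b.sum()>20:
                ang=np.arctan2(z[b]-90,62-u[b]*sd); r=np.hypot(z[b]-90,62-u[b]*sd); f=(r>20)&(r<66)
                print(n,"near" if sd<0 else "far",f.sum(),"angle",np.median(ang[f]).round(2) if f.any() else None, np.percentile(ang[f],[10,90]).round(2) if f.any() else None)
    return D
E
python3 -c "
from flaps import *
flaps(3)"
```

```text
wrist far 18508 angle 2.59 [2.55 2.61]
scene near 765 angle 2.47 [2.4  2.54]
scene far 568 angle 2.56 [2.51 2.6 ]
side near 372 angle 2.41 [2.36 2.44]
side far 61 angle 2.57 [2.51 2.64]
```

Both flaps are folded to about 2.45 and 2.57 rad. Now to go above the block and align.

Call:
{"api": "send_rows", "payload": {"steps": [[[3,-0.6,0,0,1],[3,-0.6,0,0,1],[3,-0.6,0,0,1],[0,0,0,-0.1,1],[0,0,0,-0.09,1],[0,0,0,0,1]]]}}

```text
clock: 4.57
position: [521.5, 201.6, 96.9]
ee_rot: [-0.193, 0.981, -0.001, -0.008]
contact_force: [0.0, -0.6, -0.2]
gripper_width: 85.5
```

```bash
cat > goto.py <<'E'
import sys
from h import *
s=arm.read_state(); M=R.from_quat(s["ee_rot"]).as_matrix(); x,y,z,yaw=map(float,sys.argv[1:5])
cur=np.degrees(np.arctan2(-M[0,1],M[1,1]))
print("pos",s["position"].round(1),"yaw",cur.round(2),"shift cm",(M.T@(np.array([x,y,z])-s["position"])/10).round(2),"turn",-np.radians(yaw-cur).round(3),"tilt",M[:,2].round(3),"F",s["contact_force"].round(1),"w",round(s["gripper_width"],1),"t",s["clock"])
E
python3 goto.py 536.6 204.1 46 21.4
python3 - <<'E'
from h import *
p,d,T,K=wrist(); c=wcloud(d,T,K); cv2.imwrite("pics/w4.png",p)
a=np.radians(21.4); ex=np.array([np.cos(a),np.sin(a)]); ey=np.array([-ex[1],ex[0]])
u=(c[...,:2]-[535.7,203.7])@ex; v=(c[...,:2]-[535.7,203.7])@ey
b=(d>0)&(abs(u)<28)&(abs(v)<45)&(abs(c[...,2]-82.5)<3.5); print(b.sum())
if b.sum()>50: print(cv2.minAreaRect(c[b][:,:2].astype(np.float32)))
E
```

```text
pos [521.5 201.6  96.9] yaw 22.29 shift cm [-1.57 -0.34  5.06] turn 0.016 tilt [-0.014 -0.006 -1.   ] F [ 0.  -0.6 -0.2] w 85.5 t 4.5667
3535
((539.4849853515625, 205.29849243164062), (23.685583114624023, 60.489707946777344), 21.59070587158203)
```

Call:
{"api": "send_rows", "payload": {"steps": [[[-0.8,-0.2,0,0,1],[-0.7,-0.2,0,0,1],[0,0,0,0,1]]]}}

```text
clock: 4.87
position: [538.6, 205.0, 97.9]
ee_rot: [-0.191, 0.982, -0.001, -0.006]
contact_force: [0.5, 0.4, -0.2]
gripper_width: 85.3
```

```bash
python3 goto.py 536.2 204.1 46 21.5
```

```text
pos [538.6 205.   97.9] yaw 22.0 shift cm [0.19 0.   5.2 ] turn 0.009 tilt [-0.012 -0.004 -1.   ] F [ 0.5  0.4 -0.2] w 85.3 t 4.8667
```

Call:
{"api": "send_rows", "payload": {"steps": [[[0.2,0,1.5,0.01,1],[0,0,1.5,0,1],[0,0,1.5,0,1],[0,0,0.5,0,1],[0,0,0,0,1]]]}}

```text
clock: 5.28
position: [540.9, 205.6, 46.4]
ee_rot: [-0.183, 0.983, -0.0, -0.004]
contact_force: [0.5, 0.3, -0.4]
gripper_width: 85.1
```

```bash
python3 goto.py 536.2 204.1 46 21.5
```

```text
pos [540.9 205.6  46.4] yaw 21.09 shift cm [0.49 0.03 0.05] turn -0.007 tilt [-0.007 -0.002 -1.   ] F [ 0.5  0.3 -0.4] w 85.1 t 5.2833
```

Call:
{"api": "send_rows", "payload": {"steps": [[[0.4,0,0,0,1],[0,0,0,0,1],[0,0,0,0,0],[0,0,0,0,0],[0,0,0,0,0],[0,0,0,0,0],[0,0,0,0,0],[0,0,0,0,0],[0,0,0,0,0],[0,0,0,0,0]]]}}

```text
clock: 6.12
position: [538.4, 204.8, 48.3]
ee_rot: [-0.183, 0.983, 0.0, -0.002]
contact_force: [0.6, -0.4, -1.9]
gripper_width: 59.1
```

```bash
python3 goto.py 536.2 204.1 66 21.5
```

```text
pos [538.4 204.8  48.3] yaw 21.04 shift cm [ 0.24  0.02 -1.77] turn -0.008 tilt [-0.004  0.    -1.   ] F [ 0.6 -0.4 -1.9] w 59.1 t 6.1167
```

Call:
{"api": "send_rows", "payload": {"steps": [[[0,0,0,0,0],[0,0,0,0,0],[0,0,-0.3,0,0],[0,0,-0.5,0,0],[0,0,-1,0,0],[0,0,-1,0,0],[0,0,0,0,0]]]}}

```text
clock: 6.7
position: [534.4, 202.6, 74.4]
ee_rot: [-0.181, 0.983, -0.001, -0.008]
contact_force: [1.0, 0.9, -7.1]
gripper_width: 59.2
```

Held: the load reads 7 N. Lift on, and turn towards the mould's yaw.

Call:
{"api": "send_rows", "payload": {"steps": [[[0,0,-2,0,0],[0,0,-2.5,0,0],[0,0,-2.5,0,0],[0,0,-2.5,0,0],[0,0,-1.5,0.05,0],[0,0,0,0.08,0],[0,0,0,0.08,0],[0,0,0,0.05,0],[0,0,0,0,0]]]}}

```text
clock: 7.45
position: [532.6, 202.0, 191.3]
ee_rot: [-0.044, 0.999, -0.0, -0.009]
contact_force: [-0.6, -1.0, -6.1]
gripper_width: 58.9
```

```bash
python3 goto.py 640 -204 185 5.7
```

```text
pos [532.6 202.  191.3] yaw 5.08 shift cm [ -7.11 -41.39   0.49] turn -0.011 tilt [-0.019 -0.001 -1.   ] F [-0.6 -1.  -6.1] w 58.9 t 7.45
```

Call:
{"api": "send_rows", "payload": {"steps": [[[-0.7,-2,0,0,0],[-0.7,-3,0,0,0],[-0.7,-3.5,0,0,0],[-0.7,-3.5,0,0,0],[-0.7,-3.5,0,0,0],[-0.7,-3.5,0,0,0],[-0.7,-3.5,0,0,0],[-0.7,-3.5,0,0,0],[0,-2,0,0,0],[0,0,0,0,0]]]}}

```text
clock: 8.28
position: [615.0, -80.8, 186.2]
ee_rot: [-0.055, 0.998, 0.002, -0.012]
contact_force: [-0.4, -0.5, -7.3]
gripper_width: 59.1
```

```bash
cat > mould.py <<'E'
from h import *
def mould(k):
    p,d,T,K=wrist(); np.savez(f"w{k}.npz",p=p,d=d,T=T,K=K); c=wcloud(d,T,K)
    C=np.array([567.,-210.9]); a=np.radians(5.7); ex=np.array([np.cos(a),np.sin(a)]); ey=np.array([-ex[1],ex[0]])
    for sx in(-1,1):
        for sy in(-1,1):
            e=C+115*sx*ex+82*sy*ey
            b=(d>0)&(abs(c[...,2]-103)<6)&(np.hypot(c[...,0]-e[0],c[...,1]-e[1])<16)
            if b.sum()>60:
                q,r=cv2.minEnclosingCircle(c[b][:,:2].astype(np.float32)); dv=np.array(q)-e
                print("pillar",sx,sy,b.sum(),np.round(q,1),round(r,1),"off",np.round([dv@ex,dv@ey],1),"z",np.median(c[b][:,2]).round(1))
    b=(d>0)&(abs(c[...,2]-75.3)<3.5)&(np.hypot(c[...,0]-684.7,c[...,1]+199.4)<70)
    if b.sum()>300: print("shoulder",b.sum(),cv2.minAreaRect(c[b][:,:2].astype(np.float32)))
    return c,d,p,T,K
if __name__=="__main__":
    import sys; mould(sys.argv[1])
E
python3 goto.py 640 -204 185 5.7; python3 mould.py 5
```

```text
pos [615.  -80.8 186.2] yaw 6.28 shift cm [ -1.14 -12.52   0.03] turn 0.01 tilt [-0.024  0.002 -1.   ] F [-0.4 -0.5 -7.3] w 59.1 t 8.2833
pillar -1 -1 285 [ 461.1 -302.8] 9.4 off [0.5 1.1] z 103.2
pillar 1 -1 237 [ 689.  -280.4] 9.4 off [-0.5  0.8] z 103.1
shoulder 3671 ((684.4817504882812, -198.8353271484375), (43.645572662353516, 100.5069808959961), 5.616817474365234)
```

The pillars and shoulder, re-measured from this heading, agree within 1 mm. Now to above the pocket.

Call:
{"api": "send_rows", "payload": {"steps": [[[-0.4,-2.5,0,0,0],[-0.4,-3,0,0,0],[-0.4,-3,0,0,0],[-0.3,-2.5,0,0,0],[0,-1,0,0,0],[0,0,0,0,0],[0,0,0,0,0]]]}}

```text
clock: 8.92
position: [642.1, -194.3, 180.7]
ee_rot: [-0.061, 0.998, 0.005, -0.015]
contact_force: [0.0, 0.6, -7.4]
gripper_width: 58.8
```

```bash
python3 goto.py 644.8 -203 100 5.7
```

```text
pos [ 642.1 -194.3  180.7] yaw 6.97 shift cm [-0.41 -1.    8.05] turn 0.022 tilt [-0.031  0.009 -0.999] F [ 0.   0.6 -7.4] w 58.8 t 8.9167
```

Call:
{"api": "send_rows", "payload": {"steps": [[[-0.4,-1,0,0.02,0],[0,0,2.5,0,0],[0,0,2.5,0,0],[0,0,2.5,0,0],[0,0,0,0,0]]]}}

```text
clock: 9.33
position: [647.8, -198.1, 106.1]
ee_rot: [-0.053, 0.998, 0.005, -0.012]
contact_force: [-3.0, 1.1, -11.0]
gripper_width: 59.1
```

```bash
python3 goto.py 644.8 -203 69 5.7
```

```text
pos [ 647.8 -198.1  106.1] yaw 6.08 shift cm [ 0.26 -0.5   3.71] turn 0.007 tilt [-0.025  0.009 -1.   ] F [ -3.    1.1 -11. ] w 59.1 t 9.3333
```

Call:
{"api": "send_rows", "payload": {"steps": [[[0.3,-0.5,0,0.01,0],[0,0,0,0,0]]]}}

```text
clock: 9.5
position: [645.7, -202.3, 106.6]
ee_rot: [-0.049, 0.999, 0.005, -0.013]
contact_force: [-1.0, -0.0, -8.0]
gripper_width: 58.8
```

```bash
python3 goto.py 644.8 -203 69 5.7
python3 - <<'E'
from mould import *
c,d,p,T,K=mould(6); cv2.imwrite("pics/w6.png",p[150:420,80:480].repeat(2,0).repeat(2,1))
z=arm.read_state()["position"]
b=(d>0)&(abs(c[...,0]-z[0])<40)&(abs(c[...,1]-z[1])<28)&(c[...,2]>z[2]-30)&(c[...,2]<z[2]+50)
q=c[b]; print(len(q)); 
if len(q)>20:
    print(np.histogram(q[:,2]-z[2],bins=range(-30,55,5)))
    t=q[(q[:,2]>z[2]+20)&(q[:,2]<z[2]+45)]; print(cv2.minAreaRect(t[:,:2].astype(np.float32)),np.percentile(t[:,2],[50,95]))
E
```

```text
pos [ 645.7 -202.3  106.6] yaw 5.64 shift cm [ 0.   -0.1   3.76] turn -0.001 tilt [-0.027  0.008 -1.   ] F [-1. -0. -8.] w 58.8 t 9.5
pillar 1 -1 257 [ 686.6 -280.3] 8.3 off [-2.9  1. ] z 101.6
pillar 1 1 312 [ 670.6 -118.7] 8.6 off [-2.8 -0.5] z 102.2
14182
(array([ 131,  352,  372,  404,  473,  474,  534,  793, 1109, 1184, 1275,
       1364, 5713,    2,    2,    0]), array([-30, -25, -20, -15, -10,  -5,   0,   5,  10,  15,  20,  25,  30,
        35,  40,  45,  50]))
((645.8048095703125, -201.93600463867188), (27.63316535949707, 58.59543228149414), 6.2522053718566895) [139.94614245 141.2118712 ]
```

View pics/w6.png

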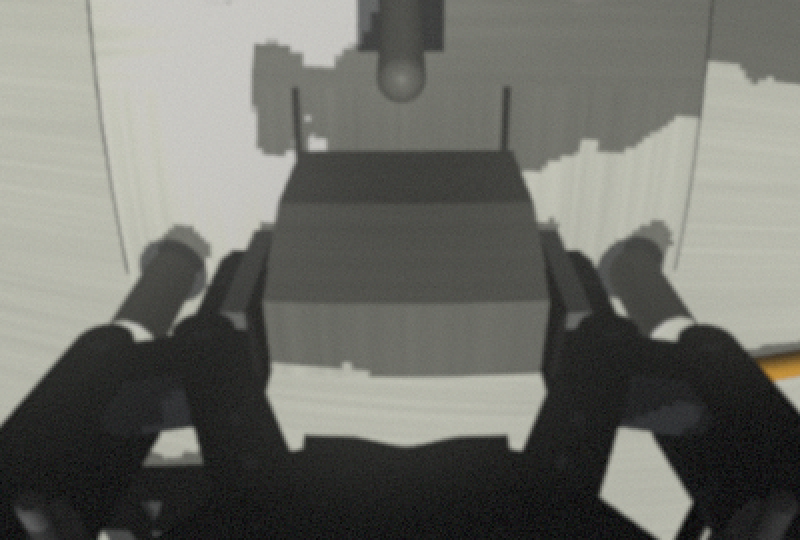

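The block is held square with the slope toward the horn pins, and the pocket ends at (296,110) and (506,110) straddle it evenly. Lowering.

Call:
{"api": "send_rows", "payload": {"steps": [[[0,-0.1,1,0,0],[0,-0.05,1,0,0],[0,0,0.8,0,0],[0,0,0.3,0,0]]]}}

```text
clock: 9.88
position: [650.5, -203.9, 80.8]
ee_rot: [-0.05, 0.999, 0.003, -0.005]
contact_force: [-0.3, 0.1, -7.9]
gripper_width: 59.0
```

```bash
python3 goto.py 645.2 -203.2 69.5 5.7
```

```text
pos [ 650.5 -203.9   80.8] yaw 5.75 shift cm [0.51 0.12 1.13] turn 0.001 tilt [-0.011  0.006 -1.   ] F [-0.3  0.1 -7.9] w 59.0 t 9.8833
```

Call:
{"api": "send_rows", "payload": {"steps": [[[0.5,0.05,0,0,0],[0.1,0,0.5,0,0],[0.1,0,0.3,0,0],[0,0,0.1,0,0]]]}}

```text
clock: 10.22
position: [642.1, -204.2, 70.1]
ee_rot: [-0.05, 0.999, 0.003, -0.006]
contact_force: [-0.0, 0.3, -6.5]
gripper_width: 59.0
```

```bash
python3 goto.py 645.2 -203.2 69.5 5.7
```

```text
pos [ 642.1 -204.2   70.1] yaw 5.74 shift cm [-0.32  0.07  0.06] turn 0.001 tilt [-0.013  0.006 -1.   ] F [-0.   0.3 -6.5] w 59.0 t 10.2167
```

Call:
{"api": "send_rows", "payload": {"steps": [[[0,0.07,0.05,0,0],[0,0,0.05,0,0],[0,0,0.05,0,0]]]}}

```text
clock: 10.47
position: [642.6, -203.9, 69.5]
ee_rot: [-0.05, 0.999, 0.003, -0.005]
contact_force: [-0.1, 0.5, -5.7]
gripper_width: 58.7
```

```bash
python3 goto.py 645.2 -203.2 69.5 5.7
```

```text
pos [ 642.6 -203.9   69.5] yaw 5.77 shift cm [-0.26  0.04  0.  ] turn 0.001 tilt [-0.011  0.005 -1.   ] F [-0.1  0.5 -5.7] w 58.7 t 10.4667
```

Call:
{"api": "send_rows", "payload": {"steps": [[[0,0.03,0.1,0,0],[0,0,0.1,0,0],[0,0,0.1,0,0]]]}}

```text
clock: 10.72
position: [644.2, -204.1, 69.4]
ee_rot: [-0.051, 0.999, 0.002, -0.003]
contact_force: [-0.6, 0.7, -2.2]
gripper_width: 59.2
```

```bash
python3 goto.py 645.2 -203.2 69.5 5.7
```

```text
pos [ 644.2 -204.1   69.4] yaw 5.83 shift cm [-0.11  0.08 -0.01] turn 0.002 tilt [-0.007  0.003 -1.   ] F [-0.6  0.7 -2.2] w 59.2 t 10.7167
```

The foot is on the floor: z 69.4 against 69.5 expected, with the weight coming off. Slide toward the shoulder in small rows.

Call:
{"api": "send_rows", "payload": {"steps": [[[-0.1,0.05,0.08,0,0],[-0.1,0.02,0.08,0,0],[-0.1,0,0.08,0,0],[-0.1,0,0.08,0,0]]]}}

```text
clock: 11.05
position: [649.6, -203.7, 69.3]
ee_rot: [-0.051, 0.999, 0.0, -0.002]
contact_force: [-1.3, 0.4, 0.5]
gripper_width: 59.2
```

```bash
python3 goto.py 653 -202.4 69.5 5.7
```

```text
pos [ 649.6 -203.7   69.3] yaw 5.89 shift cm [-0.35  0.1  -0.02] turn 0.003 tilt [-0.003  0.001 -1.   ] F [-1.3  0.4  0.5] w 59.2 t 11.05
```

Call:
{"api": "send_rows", "payload": {"steps": [[[-0.08,0.06,0.05,0,0],[-0.08,0.05,0.05,0,0],[-0.06,0,0.05,0,0]]]}}

```text
clock: 11.3
position: [652.2, -202.8, 69.3]
ee_rot: [-0.052, 0.999, -0.0, -0.001]
contact_force: [-3.3, 0.6, 3.6]
gripper_width: 59.1
```

```bash
python3 goto.py 653 -202.2 69.5 5.7
```

```text
pos [ 652.2 -202.8   69.3] yaw 5.92 shift cm [-0.08  0.05 -0.02] turn 0.004 tilt [-0.003 -0.    -1.   ] F [-3.3  0.6  3.6] w 59.1 t 11.3
```

Call:
{"api": "send_rows", "payload": {"steps": [[[-0.06,0.03,0,0,0],[-0.06,0,0,0,0],[-0.06,0,0,0,0]]]}}

```text
clock: 11.55
position: [652.2, -202.7, 69.3]
ee_rot: [-0.051, 0.999, 0.0, -0.003]
contact_force: [-4.4, -0.1, 2.2]
gripper_width: 58.9
```

```bash
python3 goto.py 653 -202.2 69.5 5.7
```

```text
pos [ 652.2 -202.7   69.3] yaw 5.86 shift cm [-0.08  0.04 -0.02] turn 0.003 tilt [-0.007 -0.    -1.   ] F [-4.4 -0.1  2.2] w 58.9 t 11.55
```

Call:
{"api": "send_rows", "payload": {"steps": [[[-0.1,0,0,0,0],[-0.12,0,0.01,0,0],[-0.12,0,0.01,0,0],[-0.12,0,0.01,0,0]]]}}

```text
clock: 11.88
position: [652.3, -202.7, 69.4]
ee_rot: [-0.05, 0.999, 0.001, -0.009]
contact_force: [-6.7, -0.7, 3.1]
gripper_width: 59.4
```

```bash
python3 goto.py 653 -202.2 69.5 5.7
```

```text
pos [ 652.3 -202.7   69.4] yaw 5.7 shift cm [-0.07  0.04 -0.01] turn 0.0 tilt [-0.017  0.    -1.   ] F [-6.7 -0.7  3.1] w 59.4 t 11.8833
```

Call:
{"api": "send_rows", "payload": {"steps": [[[-0.15,0,0.1,0,0],[-0.15,0,0.1,0,0],[-0.15,0,0.1,0,0]]]}}

```text
clock: 12.13
position: [652.3, -202.7, 69.5]
ee_rot: [-0.049, 0.999, 0.001, -0.014]
contact_force: [-8.4, 0.9, 6.3]
gripper_width: 58.7
```

```bash
python3 goto.py 653 -202.2 69.5 5.7
```

```text
pos [ 652.3 -202.7   69.5] yaw 5.63 shift cm [-0.07  0.04  0.  ] turn -0.001 tilt [-0.028  0.    -1.   ] F [-8.4  0.9  6.3] w 58.7 t 12.1333
```

```bash
cat > tilt.py <<'E'
import sys
from h import *
def fit(w):
    d,T,K=w["d"],w["T"],w["K"]; c=wcloud(d,T,K); t=T@np.linalg.inv(np.array(optics.get_calibration("wrist")["hand_eye"]))
    M=t[:3,:3]; q=(c-t[:3,3])@M  # tool coords
    b=(d>0)&(abs(q[...,1])<26)&(q[...,0]>-10)&(q[...,0]<6)&(abs(q[...,2]+34)<3.5)
    P=q[b]; A=np.c_[P[:,:2],np.ones(len(P))]; k=np.linalg.lstsq(A,P[:,2],rcond=None)[0]
    for _ in range(3):
        r=P[:,2]-A@k; P=P[abs(r)<1.2]; A=np.c_[P[:,:2],np.ones(len(P))]; k=np.linalg.lstsq(A,P[:,2],rcond=None)[0]
    n=np.array([k[0],k[1],-1]); n/=np.linalg.norm(n); nw=M@n
    f=(d>0)&(abs(q[...,1])<26)&(q[...,0]>2)&(q[...,0]<25)&(q[...,2]<-4)&(q[...,2]>-31)
    g=np.polyfit(q[f][:,2],q[f][:,0],1)
    print(b.sum(),"top normal in tool",n.round(4),"world",nw.round(4),"z top",(t[:3,3]+M@[-4,0,k[2]-4*k[0]])[2].round(1),"tool tilt",M[:,2].round(3),"slope/face fit",g.round(3))
if __name__=="__main__":
    for k in sys.argv[1:]: fit(np.load(k))
    p,d,T,K=wrist(); np.savez("wl.npz",p=p,d=d,T=T,K=K); fit(dict(d=d,T=T,K=K))
E
python3 tilt.py w5.npz w6.npz; python3 goto.py 653 -202.2 69.5 5.7
```

```text
3603 top normal in tool [ 0.0079  0.0021 -1.    ] world [ 0.0164 -0.0011  0.9999] z top 220.0 tool tilt [-0.024  0.002 -1.   ] slope/face fit [ 0.362 20.478]
3584 top normal in tool [ 0.0073  0.0023 -1.    ] world [ 0.0192 -0.0067  0.9998] z top 140.4 tool tilt [-0.027  0.008 -1.   ] slope/face fit [ 0.361 20.452]
3566 top normal in tool [ 0.0075  0.0033 -1.    ] world [0.0198 0.0024 0.9998] z top 103.4 tool tilt [-0.028  0.    -1.   ] slope/face fit [ 0.359 20.485]
pos [ 652.3 -202.7   69.5] yaw 5.63 shift cm [-0.07  0.05  0.  ] turn -0.001 tilt [-0.028  0.    -1.   ] F [-8.5  0.9  8. ] w 59.1 t 12.1833
```

The block follows the tool's slow tilt (about 0.02 rad) because each row re-references the measured pose. I'll ease the push, press down to straighten it, then push with one larger offset and hold it by leaving the target alone.

Call:
{"api": "send_rows", "payload": {"steps": [[[0,0,0.1,0,0],[0.05,0,0.1,0,0],[0.05,0,0.1,0,0],[0,0,0.1,0,0]]]}}

```text
clock: 12.52
position: [652.3, -202.7, 69.5]
ee_rot: [-0.049, 0.999, 0.0, -0.012]
contact_force: [-5.9, 0.7, 6.6]
gripper_width: 59.2
```

```bash
python3 goto.py 653 -202.2 69.5 5.7
```

```text
pos [ 652.3 -202.7   69.5] yaw 5.67 shift cm [-0.07  0.05  0.  ] turn -0.001 tilt [-0.024 -0.001 -1.   ] F [-5.9  0.7  6.6] w 59.2 t 12.5167
```

Call:
{"api": "send_rows", "payload": {"steps": [[[0.12,0,0.15,0,0],[0.12,0,0.15,0,0],[0.1,0,0.15,0,0],[0.1,0,0.15,0,0]]]}}

```text
clock: 12.85
position: [652.2, -202.8, 69.4]
ee_rot: [-0.051, 0.999, -0.001, -0.006]
contact_force: [-3.8, -0.3, 7.0]
gripper_width: 59.2
```

```bash
python3 goto.py 653 -202.2 69.5 5.7
```

```text
pos [ 652.2 -202.8   69.4] yaw 5.85 shift cm [-0.08  0.05 -0.01] turn 0.003 tilt [-0.012 -0.003 -1.   ] F [-3.8 -0.3  7. ] w 59.2 t 12.85
```

Call:
{"api": "send_rows", "payload": {"steps": [[[0.08,0,0.15,0,0],[0.06,0,0.15,0,0],[0.05,0,0.15,0,0]]]}}

```text
clock: 13.1
position: [652.2, -202.9, 69.4]
ee_rot: [-0.052, 0.999, -0.002, -0.003]
contact_force: [-5.1, 0.3, 7.9]
gripper_width: 59.1
```

```bash
python3 goto.py 653 -202.2 69.5 5.7
```

```text
pos [ 652.2 -202.9   69.4] yaw 5.94 shift cm [-0.08  0.06 -0.01] turn 0.004 tilt [-0.007 -0.004 -1.   ] F [-5.1  0.3  7.9] w 59.1 t 13.1
```

Call:
{"api": "send_rows", "payload": {"steps": [[[-0.2,0,0.12,0,0],[-0.25,0,0.12,0,0]]]}}

```text
clock: 13.27
position: [652.3, -202.8, 69.4]
ee_rot: [-0.051, 0.999, -0.001, -0.008]
contact_force: [-12.4, -0.1, 12.8]
gripper_width: 59.2
```

```bash
python3 goto.py 653 -202.2 69.5 5.7;  python3 tilt.py; python3 -c "
from h import *
for i in range(6):
    optics.get_image('side'); s=arm.read_state(); print(s['clock'],s['contact_force'].round(1))"
```

```text
pos [ 652.3 -202.8   69.4] yaw 5.84 shift cm [-0.07  0.05 -0.01] turn 0.003 tilt [-0.016 -0.004 -1.   ] F [-12.4  -0.1  12.8] w 59.2 t 13.2667
3578 top normal in tool [ 0.0057  0.0019 -1.    ] world [0.0106 0.0051 0.9999] z top 103.3 tool tilt [-0.016 -0.004 -1.   ] slope/face fit [ 0.359 20.509]
13.3667 [-11.8   0.1  11. ]
13.4167 [-10.1   1.1  10. ]
13.4667 [-10.6   0.8  11. ]
13.5167 [-9.9  1.2 11.2]
13.5667 [-9.3  1.  11.4]
13.6167 [-10.2   1.4  10.8]
```

Call:
{"api": "send_rows", "payload": {"steps": [[[-0.34,0,0.06,0,0]]]}}

```text
clock: 13.7
position: [652.4, -202.8, 69.5]
ee_rot: [-0.05, 0.999, -0.001, -0.012]
contact_force: [-12.0, -0.4, 7.9]
gripper_width: 59.0
```

```bash
python3 -c "
from h import *
print(arm.read_state()['contact_force'])
for i in range(8):
    optics.get_image('side'); s=arm.read_state(); print(s['clock'],s['contact_force'].round(1))";python3 goto.py 653 -202.2 69.5 5.7
```

```text
[-12.02357794  -0.38779925   7.91336728]
13.75 [-12.5  -0.1  11.7]
13.8 [-10.8   1.1  10. ]
13.85 [-11.8  -0.2   9.5]
13.9 [-11.1   0.2  10.4]
13.95 [-11.   -0.2  10.3]
14.0 [-12.1   0.6  10.9]
14.05 [-12.2   1.   10.3]
14.1 [-11.7   1.   10. ]
pos [ 652.3 -202.8   69.5] yaw 5.75 shift cm [-0.07  0.05 -0.  ] turn 0.001 tilt [-0.023 -0.003 -1.   ] F [-11.7   1.   10. ] w 58.9 t 14.1
```

Run:
```python
from h import *
w=np.load("wl.npz"); d,T,K,p=[w[k] for k in"dTKp"]; c=wcloud(d,T,K)
t=T@np.linalg.inv(np.array(optics.get_calibration("wrist")["hand_eye"])); q=(c-t[:3,3])@t[:3,:3]
b=(d>0)&(abs(q[...,1])<22)&(abs(q[...,2]+34)<2.5); print("top tool-x range",np.percentile(q[b][:,0],[0.5,2,98,99.5]).round(1))
b=(d>0)&(abs(q[...,1])<22)&(q[...,2]>-12)&(q[...,2]<5); print("front face tool-x",np.percentile(q[b][:,0],[50,90,99]).round(1))
sh=(d>0)&(abs(c[...,2]-75.3)<4)&(np.hypot(c[...,0]-684.7,c[...,1]+199.4)<60); print("shoulder pts",sh.sum())
for s in(-1,1):
    f=(d>0)&(q[...,1]*s>29.5)&(q[...,1]*s<60)&(q[...,2]>-30)&(q[...,2]<3)
    if f.any(): print("finger",s,f.sum(),"x",np.percentile(q[f][:,0],[1,50,99]).round(1),"z",np.percentile(q[f][:,2],[1,50,99]).round(1))
cv2.imwrite("pics/wl.png",p[180:400,130:430].repeat(2,0).repeat(2,1))
```

```text
top tool-x range [-12.1 -11.5  51.9 118.6]
front face tool-x [ 17.4 107.5 112.5]
shoulder pts 4053
finger -1 820 x [-53.1   7.   11.9] z [-29.7 -15.1  -5.6]
finger 1 967 x [-52.9   7.1  17.9] z [-29.8 -14.4  -3.7]
```

View pics/wl.png

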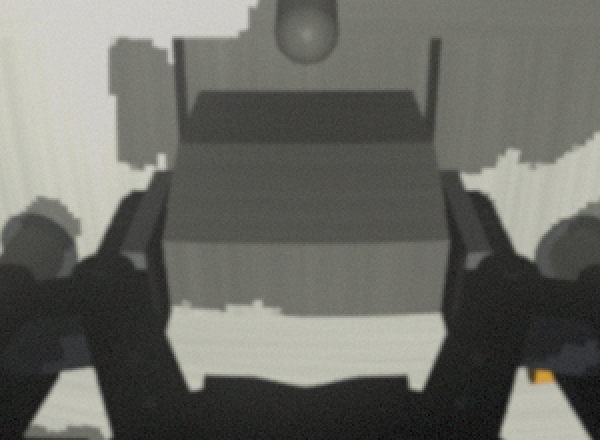

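The view shows the block seated in the pocket, centred between the pocket end lines (178 and 436). Its back sits at x≈664.4 against the face at 664.7, and the finger edges clear the shoulder by about 1 mm. One slightly firmer row, then hold.

Call:
{"api": "send_rows", "payload": {"steps": [[[-0.38,0.03,0.03,0,0]]]}}

```text
clock: 14.18
position: [652.4, -202.7, 69.6]
ee_rot: [-0.049, 0.999, -0.001, -0.016]
contact_force: [-10.6, -2.4, 7.7]
gripper_width: 59.3
```

```bash
python3 -c "
from h import *
F=[]
for i in range(70):
    optics.get_image('side'); F.append(arm.read_state()['contact_force'])
F=np.array(F); a=np.radians(5.7)
n=-(F[:,0]*np.cos(a)+F[:,1]*np.sin(a)); print(n[::6].round(1),n.min(),n.max(),'z',F[:,2].mean())
";python3 goto.py 653 -202.2 69.5 5.7; python3 tilt.py; python3 -c "
from flaps import *
flaps(9)"
```

```text
[12.3 11.2 11.6 11.7 12.2 11.7 11.8 11.1 11.3 12.1 11.3 11.3] 10.714316298078252 12.778269512451386 z 9.391872657572591
pos [ 652.3 -202.8   69.6] yaw 5.66 shift cm [-0.07  0.05  0.  ] turn -0.001 tilt [-0.032 -0.003 -0.999] F [-11.1  -1.    8.9] w 58.6 t 17.6833
3581 top normal in tool [ 0.0062  0.0017 -1.    ] world [0.0253 0.0041 0.9997] z top 103.4 tool tilt [-0.032 -0.003 -0.999] slope/face fit [ 0.361 20.543]
scene near 954 angle 2.47 [2.4  2.54]
scene far 565 angle 2.57 [2.52 2.6 ]
side near 379 angle 2.4 [2.35 2.45]
side far 472 angle 2.58 [2.51 2.65]
```

The push holds at 10.7–12.8 N for 3.5 s, but the block leans about 0.025 rad. There is plenty of time, so I'll straighten once more and re-press to finish squarer.

Call:
{"api": "send_rows", "payload": {"steps": [[[0.1,0,0.15,0,0],[0.12,0,0.15,0,0],[0.12,0,0.15,0,0],[0.1,0,0.15,0,0],[0.1,0,0.15,0,0],[0.08,0,0.15,0,0],[0.06,0,0.15,0,0],[0.06,0,0.15,0,0]]]}}

```text
clock: 18.55
position: [652.2, -203.0, 69.4]
ee_rot: [-0.052, 0.999, -0.003, -0.005]
contact_force: [-5.1, 1.2, 7.5]
gripper_width: 59.2
```

```bash
python3 goto.py 653 -202.2 69.5 5.7
```

```text
pos [ 652.2 -203.    69.4] yaw 5.93 shift cm [-0.08  0.07 -0.01] turn 0.004 tilt [-0.01  -0.006 -1.   ] F [-5.1  1.2  7.5] w 59.2 t 18.55
```

Call:
{"api": "send_rows", "payload": {"steps": [[[0.05,0.02,0.12,0,0],[0.05,0.02,0.12,0,0],[0.03,0,0.1,0,0],[-0.36,0,0.05,0,0]]]}}

```text
clock: 18.88
position: [652.4, -203.0, 69.4]
ee_rot: [-0.052, 0.999, -0.003, -0.007]
contact_force: [-16.5, -1.7, 12.3]
gripper_width: 59.1
```

```bash
cat > hold.py <<'E'
import sys
from h import *
F=[]
for i in range(int(sys.argv[1])):
    optics.get_image('side'); F.append(arm.read_state()['contact_force'])
F=np.array(F); a=np.radians(5.7); n=-(F[:,0]*np.cos(a)+F[:,1]*np.sin(a)); print(n[::5].round(1),n.min().round(1),n.max().round(1),'z',F[:,2].mean().round(1))
E
python3 hold.py 12; python3 goto.py 653 -202.2 69.5 5.7; python3 tilt.py
```

```text
[12.3 10.1 11.9] 10.1 12.3 z 10.1
pos [ 652.4 -203.    69.4] yaw 5.9 shift cm [-0.07  0.07 -0.01] turn 0.003 tilt [-0.013 -0.006 -1.   ] F [-11.1  -0.3  10. ] w 59.5 t 19.4833
3569 top normal in tool [ 0.004   0.0019 -1.    ] world [0.0088 0.0075 0.9999] z top 103.4 tool tilt [-0.013 -0.006 -1.   ] slope/face fit [ 0.362 20.568]
```

Call:
{"api": "send_rows", "payload": {"steps": [[[-0.44,0,0.02,0,0]]]}}

```text
clock: 19.62
position: [652.4, -203.0, 69.5]
ee_rot: [-0.05, 0.999, -0.002, -0.011]
contact_force: [-13.2, -0.6, 9.2]
gripper_width: 59.4
```

```bash
python3 hold.py 68; python3 goto.py 653 -202.2 69.5 5.7; python3 tilt.py
```

```text
[13.7 12.6 13.1 12.9 12.8 13.2 12.8 11.9 12.6 13.3 12.  13.6 12.2 12.9] 11.3 13.7 z 10.0
pos [ 652.4 -203.    69.5] yaw 5.77 shift cm [-0.07  0.07 -0.  ] turn 0.001 tilt [-0.023 -0.005 -1.   ] F [-13.3  -0.5   9.3] w 59.0 t 23.0167
3547 top normal in tool [ 0.0024  0.0014 -1.    ] world [0.02   0.0064 0.9998] z top 103.4 tool tilt [-0.023 -0.005 -1.   ] slope/face fit [ 0.361 20.551]
```

The push has been steady at 11.3–13.7 N for 3.4 s, with lean about 0.02 rad, yaw within 0.01 rad and the grip on. Handing in.

```bash
python3 -c "
from h import *
print(job.job_done())"
```

```text
the job is handed in; nothing more can be done
None
```

I folded both flaps back, set the heel block upright in the pocket with its slope towards the horn pins, and handed in at about 23 s, still gripping and pressing. `job_done` gave no verdict, so this rests on my own measurements.

**Last checks:**

| Check | Result |
|---|---|
| Flaps (measured during the first hold) | about 2.4–2.5 rad (near), 2.6 rad (far) |
| Block top height | 103.4 mm, against 103 mm if the foot is on the floor |
| Block back | about 0.3 mm from the measured shoulder face |
| Yaw against the mould | within 0.01 rad |
| Position along the shoulder | about 1 mm off centre |
| Push at the wrist | 11.3–13.7 N over the final 3.4 s |
| Grip | on, fingers 59 mm apart |

**What did not go cleanly:**
- **Lean:** the block leans about 0.02 rad, with its top towards the shoulder, because the tool tilts slowly with each pressing row. I eased off and straightened it twice. The limit is 0.06 rad.
- **Actual push on the shoulder:** the 12–13 N is the wrist reading. Floor friction may take a few newtons of it, and I had no separate reading at the shoulder.
- **Bystanders:** I felt no contact with any of them, but I did not re-measure where they stand at the end.

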